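# Seat the keyed sample carrier in the sloping stage

### The job

Load the sample for the tilted-field measurement: pick the carrier with the blue grip off the green mat and set it on the pocket of the sloping sample stage, brass key towards the slot at the uphill side. The pocket plate is seldom clamped quite in the middle, so shuffle the carrier about gently until it drops flat and fully home on the pocket floor, then let go; do not ram it, and leave the white-gripped carrier, the jar and the screwdriver where they are.

Things in the scene. Friction and masses are not known exactly. Their poses are not given: they have to be found in the camera images.
- blue_carrier: loose carrier, 70 to 140 g: black base 44 x 44 x 14 mm high; brass key 12 mm wide sticks out 9 mm from the middle of its +x side, full thickness; on top a blue grip fin 30 mm along x, 12 mm thick along y, 34 mm tall (top 48 mm above the underside). Origin: centre of the square underside; z up through the fin, x towards the key. Starts upright on the mat.
- cradle: fixed tray on the stage, tilted 30 degrees. In it an aluminium plate is clamped anywhere up to 4 mm off centre along x and along y, squarely; this offset is not told. The plate's pocket: 47 x 47 mm, 10 mm deep, key slot 15 mm wide uphill. Origin: centre of the pocket floor if the plate were centred, 80 mm above the table; z square out of the pocket, x uphill to the slot, y level.
- stage: fixed stand of the cradle, base 150 x 120 mm, origin at the centre of its underside; the slope falls towards its -x side, roughly the robot. Plate: 85 x 80 mm, sharp square edges, red mark on its rim beyond the slot, rim 10 mm above the pocket floor; the slot reaches 33 mm from the pocket's centre. The carrier has 1.5 mm play all round; seated, its base stands 4 mm proud.
- mat: fixed green mat 240 x 120 mm, 6 mm thick, on which the two carriers stand; origin at the centre of its underside
- white_carrier: second carrier of the same shape but with a white grip fin, on the mat, to be left alone; origin and axes as for the blue one
- jar: small jar, 36 mm across and 50 mm tall, standing on the table, to be left alone; origin at the centre of its underside
- driver: screwdriver with a yellow handle, 150 mm long, lying on the table along its x, handle to -x, origin on its underside near the middle; to be left alone
There are look-alikes about, which are no part of the job. Of the things that look like the stage, take the one that is farthest to the robot's left at the start. What is shaped like the blue_carrier but pink is not meant.

How it is judged:
On the way, in this order (a step that is already met when the one before it is completed fails the run):
1. the blue carrier is lifted clear of the mat (height (world z) of blue_carrier above 0.04 m), for 0.1 s.
2. the blue carrier lies flat on the pocket floor, key in slot (z of blue_carrier in the frame of cradle below 0.0025 m and distance between blue_carrier and cradle below 0.01 m and angle between the z axis of blue_carrier and the z axis of cradle, either way round below 0.07 rad and angle between the x axis of blue_carrier and the x axis of cradle, either way round below 0.12 rad), for 0.2 s.
At the end, for the whole second after the job is handed in: The blue carrier rests in the pocket: underside under 2.5 mm above the pocket floor, within 10 mm of the cradle's origin, base within 4 degrees of the floor, x axis within 7 degrees of the cradle's, let go, at rest; white carrier, jar and screwdriver within 20 mm of their starts (all of step 2 and linear speed of blue_carrier below 0.02 m/s and angular speed of blue_carrier below 0.2 rad/s and distance of each of white_carrier, jar, driver from where it was at the start of the episode below 0.02 m); the robot touches nothing.
It fails at once if the white-gripped carrier is shifted more than 20 mm (distance of white_carrier from where it was at the start of the episode above 0.02 m).
It fails at once if the jar is shifted more than 20 mm (distance of jar from where it was at the start of the episode above 0.02 m).
It fails at once if the screwdriver is shifted more than 20 mm (distance of driver from where it was at the start of the episode above 0.02 m).
It fails at once if the blue carrier is rammed against the stage with more than 60 N (contact force between blue_carrier and cradle above 60 N).
It also fails if it takes over 64 s, if anything falls off the work surface, if the arm or the gripper's body presses on something with over 40 N, if the wrist force passes 120 N, or if a joint passes its speed limit or range.

### The arm

A 6-joint arm with a two-finger parallel gripper is mounted at the origin on the work surface. World frame = base frame: x ahead of the robot, y to its left, z up, the work surface at z = 0. Lengths are in m, angles in rad, forces in N, time in s.
With the tool pointing down it reaches from about 0.25 to 0.725 m from the base axis. Payload 4 kg.
Tool frame: the origin (TCP) lies midway between the tips of the shut fingers; the grasp point (between the pads) lies 19 mm behind it; z points along the fingers, y is the line along which they close (so a half turn about z gives the same grasp; the last joint's range is limited). The gripper opens to 85 mm and grips with 20 to 120 N. Pads are 22 mm wide; open, the fingers measure 114 mm over their backs; the gripper's body (76 mm by 85 mm) begins 54 mm behind the grasp point. The pads swing forward as they close: fully open they stand 13 mm farther back than shut.
Start: joints at [-1.18, 0.241, 0.005, 1.335, 0, 1.571], TCP at [0.19, -0.462, 0.203] pointing down, gripper open.
Joint ranges: [-2.72, 2.72], [-1.05, 1.87], [-1.09, 1.28], [-1.99, 2.15], [-1.42, 1.44], [-3.14, 3.14]. Speed limits (rad/s): [2.79, 2.79, 3.14, 3.14, 3.14, 3.14].

### API

Orientations are given as a unit quaternion [x, y, z, w].
In Python, from workcell import monitor, vision, job gives the robot as it stands.
- The arm moves only by the tool move_arm, never from a script. Its argument "moves" is a list that holds one entry, the list of rows, each a list of 5 numbers: the shift along the world's x, y, z in m, then the turn about the world's z in degrees, then the opening in per cent of the stroke, from 0 (shut) to 100 (fully open). In form: [[[x, y, z, turn, gripper], ...]]. A call has 1 to 5 rows; each row is the pose to reach, as a shift and turn from the pose commanded when the call began; what a row does not reach only later rows make up. A row lasts 1/8 s, in which the tool goes at most 62.5 mm and 10.7 degrees, less where a joint would pass 70% of its speed; a pose out of reach is approached as far as the arm can. A call with a gripper value outside its range is refused whole. The fingers move at their own pace and stop on an object; the grip force is fixed at half the most. Time passes only in rows, so rows that repeat a pose let the fingers close. It gives the time, the measured TCP pose, the force, the opening and the grip force at its end, in the units of the state.
- monitor.get_obs(): the state, without advancing time (a new reading comes with each control period).
- vision.camera(name): name is "scene" or "top" or "wrist"; returns a dict with "color" (384x512x3 uint8, red, green, blue), "camera_matrix" (3x3 intrinsics, pixels), "k1" (the pictures are not rectified: a ray, as slopes to the right and down, at radius r is drawn at 1 + k1 r^2 times it, then the intrinsics apply), "eye" and "attitude" of the camera in the world; the wrist camera has in their place "hand_eye" (4x4, takes a point from camera to tool coordinates, whose origin is the TCP and whose axes are the flange's). Camera axes: x right, y up, looking along -z (the intrinsics and any distortion apply to the point x, -y, -z); pixel columns grow to the right and rows downward; lengths in m; the calibration is good to about 2 mm. A picture is of the moment at which its call begins: read the wrist's pose just before it. There is no depth.
- job.job_done(): hands the job in; it is judged then, once.
The state is a dict: "clock": time; "joint_pos": joint angles; "joint_vel": joint speeds; "tau": joint torques, N m; "eef_pos": TCP position; "tool_rot": TCP orientation; "ft_force": force on the tool from outside, world axes, zero at the start; "ft_torque": the same for the moment, N m; "grip_width": finger opening in m; "grasp_force": force on a finger pad.
Only numpy, scipy, OpenCV 4.12 (cv2) and the standard library are available. Lean on these libraries where they do the work, as an engineer would, in place of code of your own. Each camera call takes 0.05 s, during which the arm holds its last target. There are 200 camera calls.

## Working session

There is one attempt and no reset: what is moved stays moved. The work goes in short steps, Python scripts to look and compute and a tool call to move; the robot and the scene stay as the last step left them, time stands still between calls to the robot, and variables do not carry over. Pictures are saved under pics/ and viewed, at most 10 in all, crops included, and the job is handed in when it is done.

Besides the shell and the picture viewer there is one more tool, called after ">>>" as a command line: name --argument value ..., lists and objects as JSON in quotes. move_arm: Moves the arm, as the interface text tells. Its arguments: {"type":"object","properties":{"moves":{"type":"array","items":{"type":"array","items":{"type":"array","items":{"type":"number"}}}}},"required":["moves"]}

```bash
mkdir -p pics
cat > h.py <<'E'
import numpy as np, cv2
from scipy.spatial.transform import Rotation as R
from workcell import monitor, vision, job
def snap(n,f=None):
    o=monitor.get_obs(); c=vision.camera(n)
    if f: cv2.imwrite('pics/'+f,c['color'][:,:,::-1])
    if n=='wrist':
        T=np.eye(4);T[:3,:3]=R.from_quat(o['tool_rot']).as_matrix();T[:3,3]=o['eef_pos']
        T=T@np.array(c['hand_eye']); c['Rc']=T[:3,:3];c['e']=T[:3,3]
    else:
        a=np.array(c['attitude'],float); c['Rc']=R.from_quat(a).as_matrix() if a.size==4 else a.reshape(-1,3)[:3,:3]; c['e']=np.array(c['eye'])
    return c
def ray(c,u,v):
    K=np.array(c['camera_matrix']); d=np.array([(u-K[0,2])/K[0,0],(v-K[1,2])/K[1,1]]);s=d.copy()
    for _ in range(20): s=d/(1+c['k1']*(s@s))
    r=c['Rc']@np.array([s[0],-s[1],-1]); return r
def hit(c,u,v,z):
    r=ray(c,u,v); return c['e']+r*(z-c['e'][2])/r[2]
def proj(c,p):
    q=c['Rc'].T@(np.array(p)-c['e']); s=np.array([q[0],-q[1]])/-q[2]; s=s*(1+c['k1']*(s@s))
    K=np.array(c['camera_matrix']); return np.array([K[0,0]*s[0]+K[0,2],K[1,1]*s[1]+K[1,2]])
import pickle
def save(c,f): pickle.dump(c,open(f,'wb'))
def load(f): return pickle.load(open(f,'rb'))
E
python3 - <<'E'
from h import *
for n in('top','scene'):
    c=snap(n); save(c,n+'.pkl'); print(n,c['e'],c['attitude'],c['camera_matrix'],c['k1'])
    cv2.imwrite(f'pics/{n}0.png',cv2.resize(c['color'][:,:,::-1],(800,600),interpolation=cv2.INTER_CUBIC))
print(monitor.get_obs())
E
```

```text
top [ 0.47942926 -0.06170675  1.08475757] [-0.05258096  0.06062653  0.70907362 -0.70055283] [[469.33648539   0.         254.33083432]
 [  0.         469.33648539 188.75349289]
 [  0.           0.           1.        ]] -0.046307858715360264
scene [ 1.3334487  -0.4836501   0.71309553] [0.38195334 0.21483666 0.43650049 0.78576344] [[394.54251388   0.         255.99448173]
 [  0.         394.54251388 190.2920607 ]
 [  0.           0.           1.        ]] 0.020708391894941724
{'clock': 0.1, 'joint_pos': array([-1.18000525e+00,  2.41321389e-01,  3.84554121e-03,  1.33519487e+00,
        2.19806530e-05,  1.57077273e+00]), 'joint_vel': array([ 0.00022568, -0.00030586,  0.00409951, -0.0009462 , -0.00110565,
        0.00016236]), 'tau': array([-2.75505357e-05, -3.73137903e+01,  2.53010219e+01,  1.08707068e-02,
        2.56733608e-05, -7.38510693e-06]), 'eef_pos': array([ 0.19022924, -0.46172475,  0.20200502]), 'tool_rot': array([ 9.80968231e-01,  1.94166042e-01, -1.71169102e-04, -9.21499325e-04]), 'ft_force': array([-0.04344967,  0.92007105, -0.39910357]), 'ft_torque': array([-0.03590321, -0.02508678, -0.06630385]), 'grasp_force': 0.0, 'grip_width': 0.08508496711258053}
```

View pics/top0.png

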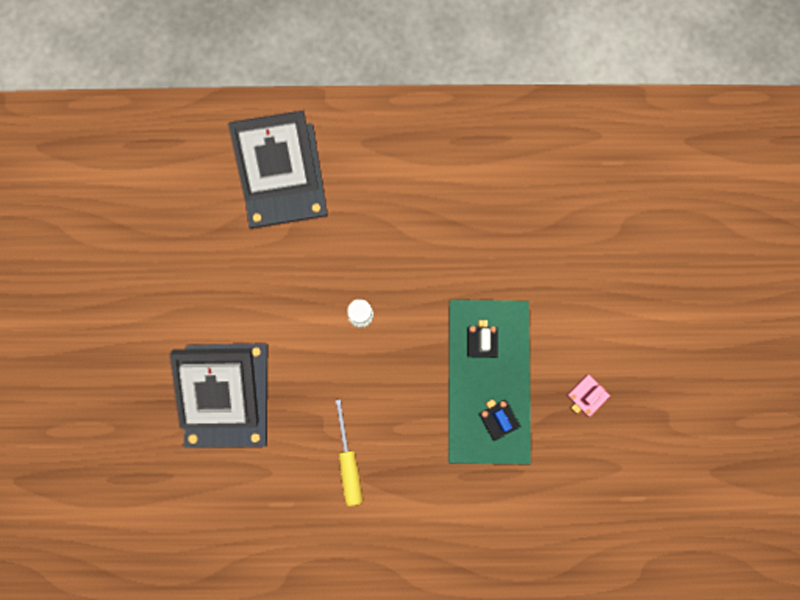

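View pics/scene0.png

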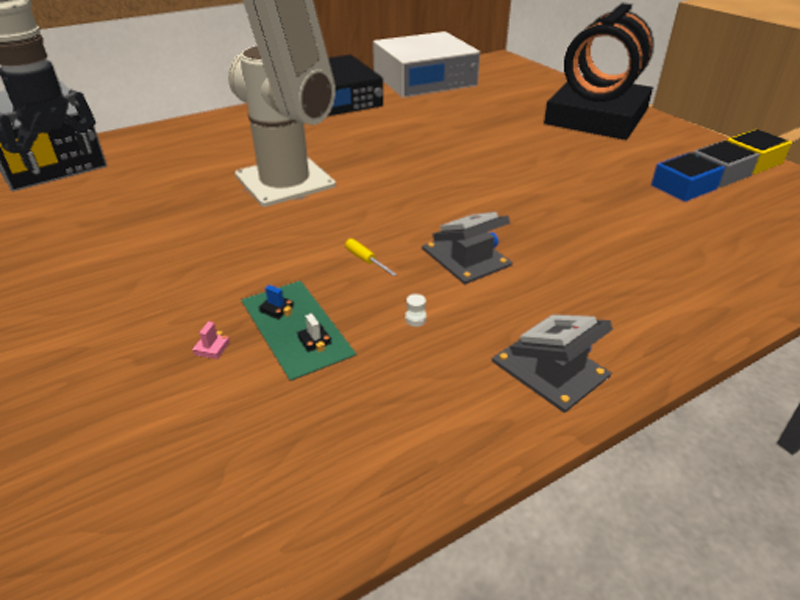

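Two stages are visible in the top view, at (270,155) and (213,395). The lower one is farther left, so it is the target. There are three carrier-shaped things: blue fin on the mat at (500,420), white at (483,340), and pink at (588,396). I choose blue. The driver is at (347,455) and the jar at (360,313).

Run:
```python
from h import *
c=load('top.pkl'); s=512/800
P=lambda u,v,z:print((u,v),hit(c,u*s,v*s,z).round(4))
for u,v,z in [(503,420,.054),(491,404,.02),(508,432,.02),(483,340,.054),(360,313,.05),(347,455,.01),(211,392,.085),(266,155,.085),(209,370,.11),(589,396,.02)]:P(u,v,z)
i=c['color'][:,:,::-1]
a=cv2.resize(i[245:290,295:345],(400,360),interpolation=cv2.INTER_CUBIC)
b=cv2.resize(i[215:290,105:175],(400,428),interpolation=cv2.INTER_CUBIC)
o=np.zeros((428,800,3),np.uint8);o[:360,:400]=a;o[:,400:]=b
cv2.imwrite('pics/crop1.png',o)
```

```text
(503, 420) [ 0.4681 -0.2192  0.054 ]
(491, 404) [ 0.4908 -0.2078  0.02  ]
(508, 432) [ 0.4507 -0.231   0.02  ]
(483, 340) [ 0.5801 -0.1947  0.054 ]
(360, 313) [ 0.6212 -0.0211  0.05  ]
(347, 455) [4.21e-01 3.00e-04 1.00e-02]
(211, 392) [0.5107 0.1799 0.085 ]
(266, 155) [0.8453 0.1107 0.085 ]
(209, 370) [0.5389 0.1772 0.11  ]
(589, 396) [ 0.5001 -0.3506  0.02  ]
```

View pics/crop1.png

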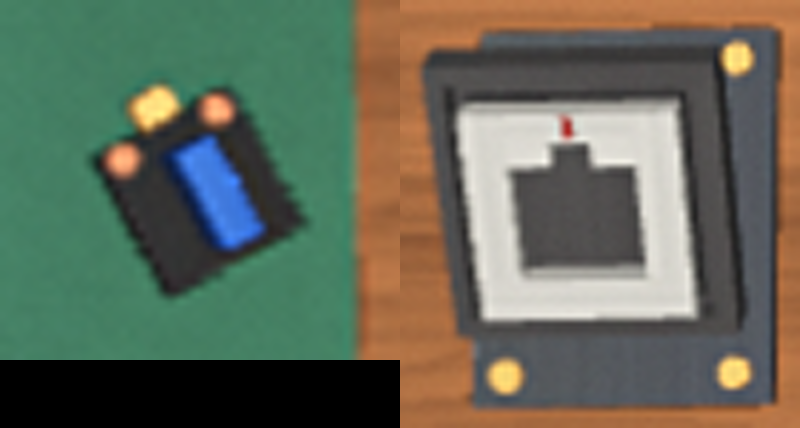

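The crop shows the blue carrier with its corners at (95,160), (232,88), (306,222), (170,297) and its key at (154,108). The right half shows the target stage's pocket, with its slot at (570,155) and the red mark at (567,128).

Run:
```python
from h import *
c=load('top.pkl')
f=lambda u,v,z:hit(c,295+u/8,245+v/8,z)
b=f(201,192,.02);k=f(154,108,.02);print(b,k,np.degrees(np.arctan2(*(k-b)[1::-1])))
# cradle model projection fit: params x,y,yaw of cradle origin, plate offset ignored
from scipy.optimize import least_squares
g=lambda u,v:np.array([105+u*70/400,215+v*75/428])
obs=[(-23.5,23.5,10,521,270),(-23.5,-23.5,10,645,278),(23.5,23.5,10,508,168),(23.5,-23.5,10,637,166),(33,7.5,10,553,145),(33,-7.5,10,588,143),(42.5,40,10,457,103),(42.5,-40,10,683,96),(-42.5,40,10,480,320),(-42.5,-40,10,698,320)]
def res(p):
    Q=R.from_euler('z',p[2])*R.from_euler('y',-30,degrees=True)
    return np.concatenate([proj(c,Q.apply(np.array(o[:3])/1e3)+[p[0],p[1],.08])-g(o[3]-400,o[4]) for o in obs])
s=least_squares(res,[.51,.18,0]);print(s.x[:2],np.degrees(s.x[2]),s.fun.round(1))
```

```text
[ 0.46738026 -0.22030239  0.02      ] [ 0.49093116 -0.20781277  0.02      ] 27.93811297562478
[0.51080703 0.17623369] -0.5355681406390949 [ 0.1  0.6  0.4 -0.8  0.1 -1.2  0.  -0.9 -0.5 -1.3  0.5 -0.9  0.2  2.
 -0.9  3.2  0.4 -0.4 -0.4 -0.3]
```

>>> move_arm --moves '[[[0.045,0.04,0,0,100],[0.09,0.08,0,0,100],[0.135,0.12,0,0,100],[0.18,0.16,0,0,100],[0.23,0.21,0,0,100]]]'

```text
clock: 0.72
eef_pos: [0.4157, -0.2567, 0.2025]
tool_rot: [0.981, 0.194, -0.0, -0.0]
ft_force: [0.4, -0.6, 0.7]
grip_width: 0.0853
grasp_force: 0.0
```

>>> move_arm --moves '[[[0.04,0.03,0,5.5,100],[0.04,0.03,0,5.5,100]]]'

```text
clock: 0.98
eef_pos: [0.4567, -0.2256, 0.202]
tool_rot: [0.97, 0.244, -0.0, -0.0]
ft_force: [-1.0, 0.6, -0.5]
grip_width: 0.0853
grasp_force: 0.0
```

Run:
```python
from h import *
c=snap('wrist');save(c,'w1.pkl');print(c['e'],c['Rc'].round(3),c['hand_eye'],monitor.get_obs()['eef_pos'])
cv2.imwrite('pics/w1.png',cv2.resize(c['color'][:,:,::-1],(800,600),interpolation=cv2.INTER_CUBIC))
```

```text
[ 0.51684875 -0.19333501  0.37368435] [[ 0.474  0.848  0.237]
 [-0.881  0.456  0.127]
 [-0.001 -0.269  0.963]] [[ 6.26811168e-04  9.63110170e-01  2.69106683e-01  6.82656067e-02]
 [ 9.99999770e-01 -5.33710861e-04 -4.19122498e-04 -1.56299804e-04]
 [-2.60035981e-04  2.69106884e-01 -9.63110283e-01 -1.71669346e-01]
 [ 0.00000000e+00  0.00000000e+00  0.00000000e+00  1.00000000e+00]] [ 0.45521935 -0.22676252  0.20202059]
```

View pics/w1.png

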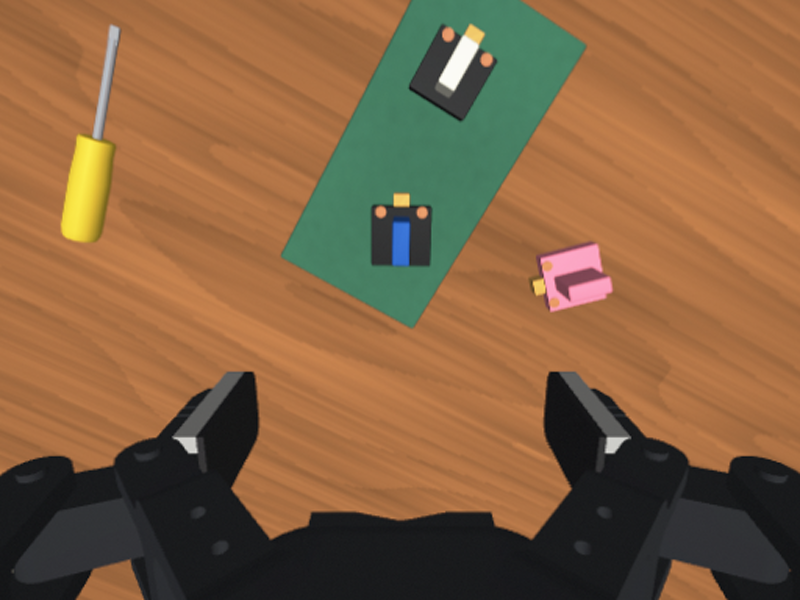

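The wrist view shows the blue carrier squarely aligned with the tool: base at (371–432, 205–266), key at (401,200). The white carrier and the driver are well clear.

Run:
```python
from h import *
c=load('w1.pkl');s=.64
b=hit(c,401*s,236*s,.02);k=hit(c,401*s,200*s,.02);t=hit(c,401*s,220*s,.054);t2=hit(c,401*s,247*s,.054)
print(b,t,t2,np.degrees(np.arctan2(*(k-b)[1::-1])),b-monitor.get_obs()['eef_pos'],hit(c,371*s,205*s,.02)-hit(c,431*s,205*s,.02))
```

```text
[ 0.46994824 -0.21858383  0.02      ] [ 0.48380688 -0.21112738  0.054     ] [ 0.46792801 -0.21966839  0.054     ] 28.275208830920665 [ 0.0147289   0.00817869 -0.18202059] [-0.02061997  0.03834882  0.        ]
```

>>> move_arm --moves '[[[0.014,0.0075,-0.05,0,100],[0.014,0.0075,-0.1,0,100],[0.014,0.0075,-0.145,0,100],[0.014,0.0075,-0.177,0,100],[0.014,0.0075,-0.177,0,100]]]'

```text
clock: 1.65
eef_pos: [0.4649, -0.2203, 0.0232]
tool_rot: [0.971, 0.24, -0.003, -0.002]
ft_force: [-1.0, 1.0, -0.2]
grip_width: 0.0851
grasp_force: 0.0
```

>>> move_arm --moves '[[[0,0,0,0,0],[0,0,0,0,0],[0,0,0,0,0],[0,0,0,0,0],[0,0,0,0,0]]]'

```text
clock: 2.28
eef_pos: [0.4688, -0.2206, 0.0261]
tool_rot: [0.971, 0.241, 0.0, 0.0]
ft_force: [-0.6, 1.2, 0.3]
grip_width: 0.0001
grasp_force: 0.0
```

Run:
```python
from h import *
c=snap('wrist');save(c,'w2.pkl');print(monitor.get_obs())
cv2.imwrite('pics/w2.png',cv2.resize(c['color'][:,:,::-1],(800,600),interpolation=cv2.INTER_CUBIC))
```

```text
{'clock': 2.325, 'joint_pos': array([-4.39781106e-01,  4.22136903e-01, -2.30448511e-01,  9.17925414e-01,
       -6.69364249e-05,  2.21484843e+00]), 'joint_vel': array([-1.49582334e-03,  3.15470461e-03, -1.46402793e-03,  2.13733379e-03,
        9.85261919e-05,  7.56558889e-04]), 'tau': array([-1.35191865e-02, -4.15065157e+01,  2.09148288e+01, -2.30718957e-03,
       -6.80721478e-04,  1.27430030e-05]), 'eef_pos': array([ 0.46875967, -0.22058215,  0.02597731]), 'tool_rot': array([9.70504504e-01, 2.41082943e-01, 8.95749816e-05, 1.16076474e-04]), 'ft_force': array([-0.32151541, -0.04058177, -0.89529548]), 'ft_torque': array([ 0.06844402, -0.0571874 ,  0.05580805]), 'grasp_force': 0.0, 'grip_width': 3.4119651030298576e-05}
```

View pics/w2.png

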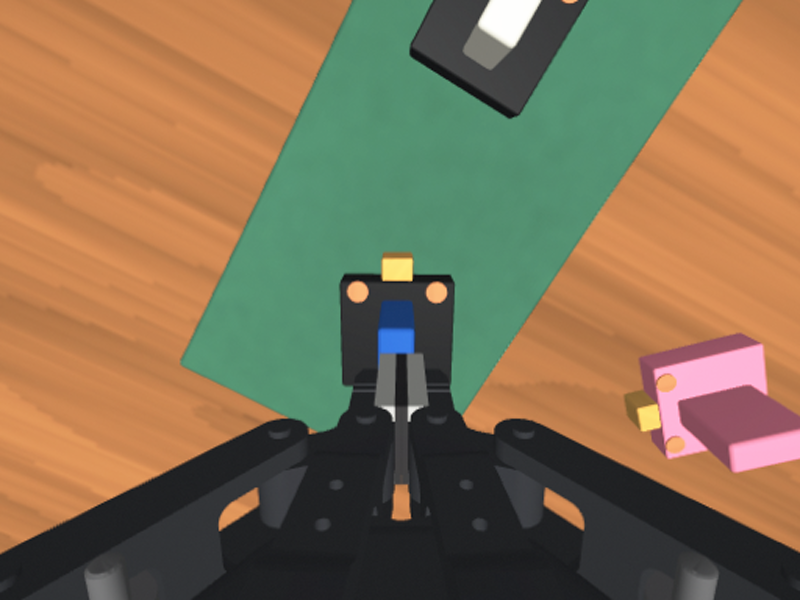

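Run:
```python
from h import *
c=load('w2.pkl');s=.64
l=hit(c,341*s,279*s,.02);r=hit(c,453*s,279*s,.02)
for z in (.02,.04):print(np.linalg.norm(hit(c,341*s,279*s,z)-hit(c,453*s,279*s,z)))
m=(l+r)/2; d=np.array([np.cos(.49),np.sin(.49),0]);print(m,m-22*d/1e3)
for p in ([0,0,0],[0,0,-.019]): print('tcp px',proj(c,monitor.get_obs()['eef_pos']-np.array(p)*[1,1,1])/s)
for z,w in((.054,(396,328)),(.054,(396,353)),(.02,(397,267))): print(hit(c,w[0]*s,w[1]*s,z))
t=load('top.pkl')
n=snap('top');save(n,'t2.pkl')
cv2.imwrite('pics/t2.png',cv2.resize(n['color'][225:295,270:370,::-1],(800,560),interpolation=cv2.INTER_CUBIC))
```

```text
0.04260795674091607
0.03781444304761974
[ 0.49028769 -0.20755813  0.02      ] [ 0.47087637 -0.21791189  0.02      ]
tcp px [400.75142219 346.54301052]
tcp px [400.79663421 367.03766089]
[ 0.48342828 -0.2110741   0.054     ]
[ 0.47590858 -0.21503665  0.054     ]
[ 0.49441233 -0.20537895  0.02      ]
```

View pics/t2.png

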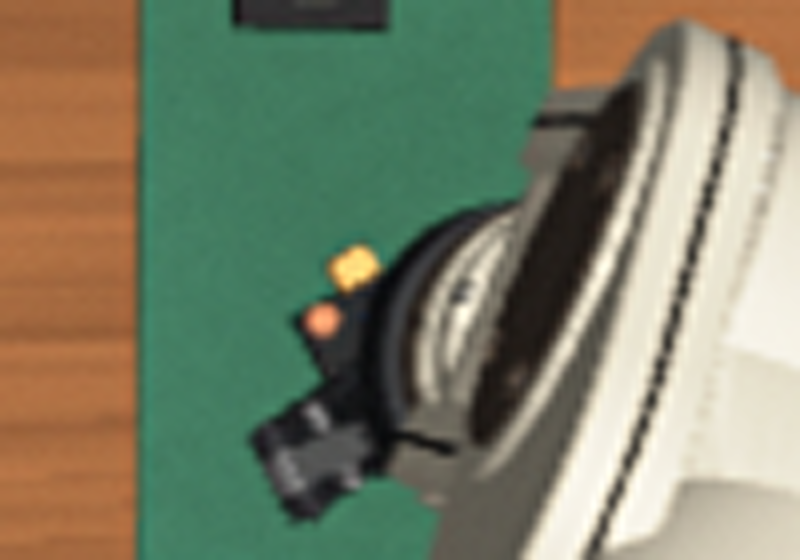

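Run:
```python
from h import *
s=.64
for f in('w1.pkl','w2.pkl'):
    c=load(f);print(np.array(c['camera_matrix'])[0],c['k1'],c['e'])
    H=np.array(c['hand_eye']);Hi=np.linalg.inv(H)
    def pt(p):
        q=Hi@np.array([*p,1]);a=dict(c);a['Rc']=np.eye(3);a['e']=np.zeros(3);return (proj(a,q[:3])/s).round(0)
    for x in(-.011,0,.011):
        for z in(0,-.013,-.03): print(x,z,pt([x,.0425,z]),pt([x,-.0425,z]),pt([x,0,z]))
```

```text
[307.47969793   0.         256.41691768] 0.018281322893521947 [ 0.51684875 -0.19333501  0.37368435]
-0.011 0 [510. 373.] [291. 373.] [401. 373.]
-0.011 -0.013 [518. 388.] [283. 388.] [401. 388.]
-0.011 -0.03 [531. 412.] [271. 412.] [401. 412.]
0 0 [512. 347.] [290. 347.] [401. 347.]
0 -0.013 [520. 360.] [281. 360.] [401. 360.]
0 -0.03 [533. 381.] [269. 381.] [401. 381.]
0.011 0 [514. 319.] [288. 319.] [401. 319.]
0.011 -0.013 [522. 331.] [279. 331.] [401. 331.]
0.011 -0.03 [536. 349.] [266. 349.] [401. 349.]
[307.47969793   0.         256.41691768] 0.018281322893521947 [ 0.52898949 -0.18848189  0.19777338]
-0.011 0 [510. 373.] [291. 373.] [401. 373.]
-0.011 -0.013 [518. 388.] [283. 388.] [401. 388.]
-0.011 -0.03 [531. 412.] [271. 412.] [401. 412.]
0 0 [512. 347.] [290. 347.] [401. 347.]
0 -0.013 [520. 360.] [281. 360.] [401. 360.]
0 -0.03 [533. 381.] [269. 381.] [401. 381.]
0.011 0 [514. 319.] [288. 319.] [401. 319.]
0.011 -0.013 [522. 331.] [279. 331.] [401. 331.]
0.011 -0.03 [536. 349.] [266. 349.] [401. 349.]
```

The fingers shut fully without stopping on the fin. In the picture the tips cover the fin top, so they look higher than the nominal TCP. I'll probe gently downward with the fingers shut to find the true tip height.

>>> move_arm --moves '[[[0,0,-0.002,0,0],[0,0,-0.003,0,0],[0,0,-0.003,0,0]]]'

```text
clock: 2.75
eef_pos: [0.4689, -0.2207, 0.0255]
tool_rot: [0.971, 0.241, 0.001, 0.001]
ft_force: [-4.2, 2.9, 18.8]
grip_width: -0.0
grasp_force: 9.3
```

>>> move_arm --moves '[[[0,0,-0.002,0,0],[0,0,-0.002,0,0]]]'

```text
clock: 3.0
eef_pos: [0.469, -0.2208, 0.0254]
tool_rot: [0.971, 0.241, 0.001, 0.001]
ft_force: [-11.0, 4.7, 30.7]
grip_width: 0.0
grasp_force: 15.7
```

>>> move_arm --moves '[[[0,0,-0.002,0,0],[0,0,-0.002,0,0]]]'

```text
clock: 3.25
eef_pos: [0.4692, -0.2208, 0.0253]
tool_rot: [0.971, 0.241, 0.002, 0.001]
ft_force: [-14.0, 5.8, 44.1]
grip_width: -0.0003
grasp_force: 22.1
```

The tips touch the fin top (0.054) at a reading of 0.0255, so the true tips are about 28 mm above the reported TCP. I'll go up, open and come down by that much more.

>>> move_arm --moves '[[[0.001,0.0015,0.035,0,100],[0.001,0.0015,0.035,0,100],[0.001,0.0015,0.035,0,100],[0.001,0.0015,0.035,0,100],[0.001,0.0015,0.035,0,100]]]'

```text
clock: 3.88
eef_pos: [0.4689, -0.2188, 0.0527]
tool_rot: [0.971, 0.241, -0.001, -0.001]
ft_force: [0.0, -0.4, 0.0]
grip_width: 0.0852
grasp_force: 0.0
```

>>> move_arm --moves '[[[0,0,-0.02,0,100],[0,0,-0.04,0,100],[0,0,-0.052,0,100],[0,0,-0.055,0,100],[0,0,-0.055,0,100]]]'

```text
clock: 4.5
eef_pos: [0.4698, -0.2192, -0.0011]
tool_rot: [0.971, 0.241, 0.0, 0.0]
ft_force: [0.5, 1.1, -0.1]
grip_width: 0.0854
grasp_force: 0.0
```

>>> move_arm --moves '[[[0,0,0,0,0],[0,0,0,0,0],[0,0,0,0,0],[0,0,0,0,0],[0,0,0,0,0]]]'

```text
clock: 5.12
eef_pos: [0.47, -0.2193, -0.0009]
tool_rot: [0.971, 0.241, 0.0, 0.0]
ft_force: [0.5, -0.3, 2.6]
grip_width: 0.0112
grasp_force: 59.5
```

Gripped at 59.5 N, with an opening of 11 mm on the fin. Lifting and carrying.

>>> move_arm --moves '[[[0,0,0.03,0,0],[0,0,0.08,0,0],[0,0,0.13,0,0],[0,0,0.18,0,0],[0.01,0.05,0.2,-7,0]]]'

```text
clock: 5.75
eef_pos: [0.4811, -0.1715, 0.2021]
tool_rot: [0.984, 0.177, 0.002, 0.002]
ft_force: [0.5, 1.4, -1.4]
grip_width: 0.0111
grasp_force: 59.2
```

>>> move_arm --moves '[[[0,0.055,0,-7,0],[0,0.11,0,-14,0],[0,0.165,0,-21,0],[0,0.22,0,-21,0],[0,0.26,0,-21,0]]]'

```text
clock: 6.38
eef_pos: [0.4819, 0.0428, 0.1986]
tool_rot: [0.999, 0.032, -0.002, -0.019]
ft_force: [-0.3, 0.8, -1.2]
grip_width: 0.011
grasp_force: 59.1
```

>>> move_arm --moves '[[[-0.02,0.03,0,0,0],[-0.04,0.06,0,0,0],[-0.05,0.085,0,0,0],[-0.05,0.085,0,0,0]]]'

```text
clock: 6.88
eef_pos: [0.4381, 0.0789, 0.199]
tool_rot: [0.997, 0.061, -0.003, -0.038]
ft_force: [-0.0, -0.1, -1.5]
grip_width: 0.0108
grasp_force: 59.2
```

Run:
```python
from h import *
c=snap('wrist');save(c,'w3.pkl');o=monitor.get_obs();print(o['eef_pos'],o['tool_rot'],o['grip_width'],o['clock'],o['ft_force'])
cv2.imwrite('pics/w3.png',cv2.resize(c['color'][:,:,::-1],(800,600),interpolation=cv2.INTER_CUBIC))
```

```text
[0.43851866 0.07872316 0.19903568] [ 0.99742058  0.06092416 -0.00312665 -0.03782411] 0.011117194499669164 6.925 [-0.37034223 -1.3942007  -0.63434505]
```

View pics/w3.png

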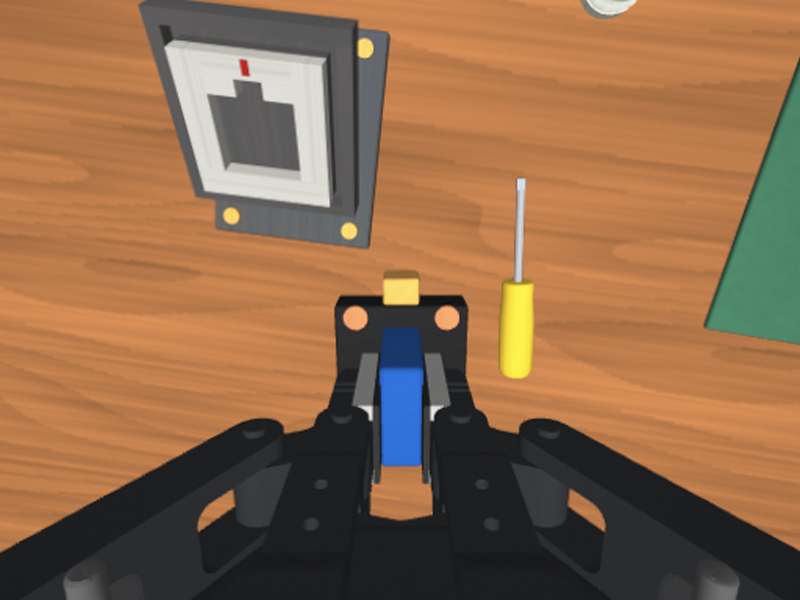

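The picture shows the carrier held squarely with its key forward, the stage at (255,125) and the driver at (517,280). The tool stopped short at y = 0.079 and tilted by about 4°. The last joint has reached its limit, since heading 0 over the stage needs j6 ≈ 3.47. So I'll set the carrier back on the mat and regrip it with the hand turned half round.

>>> move_arm --moves '[[[0.01,-0.05,0,5,0],[0.02,-0.1,0,10,0],[0.03,-0.155,0,15,0],[0.03,-0.21,0,20,0],[0.03,-0.26,0,21,0]]]'

```text
clock: 7.55
eef_pos: [0.4685, -0.1839, 0.1986]
tool_rot: [0.97, 0.242, -0.01, -0.036]
ft_force: [-0.2, 0.1, -0.2]
grip_width: 0.011
grasp_force: 59.2
```

>>> move_arm --moves '[[[0,-0.01,0,0,0],[0,-0.01,0,0,0]]]'

```text
clock: 7.8
eef_pos: [0.468, -0.1918, 0.1985]
tool_rot: [0.97, 0.241, -0.01, -0.037]
ft_force: [0.2, -0.1, -1.4]
grip_width: 0.0112
grasp_force: 59.3
```

The 4.4° roll lean has stayed in the commanded pose. I'll set the carrier on the mat, release it and rise. Then I'll unwind the lean at the opposite limit of the last joint, where the effect is mirrored.

>>> move_arm --moves '[[[0,-0.015,-0.055,0,0],[0,-0.015,-0.11,0,0],[0,-0.015,-0.16,0,0],[0,-0.015,-0.19,0,0],[0,-0.015,-0.196,0,0]]]'

```text
clock: 8.43
eef_pos: [0.4663, -0.2037, 0.0011]
tool_rot: [0.969, 0.243, -0.012, -0.038]
ft_force: [0.0, 0.1, -1.3]
grip_width: 0.0113
grasp_force: 59.3
```

>>> move_arm --moves '[[[0,0,0,0,0],[0,0,0,0,100],[0,0,0,0,100],[0,0,0,0,100],[0,0,0,0,100]]]'

```text
clock: 9.05
eef_pos: [0.4682, -0.2062, 0.0034]
tool_rot: [0.97, 0.242, -0.01, -0.037]
ft_force: [-0.8, 0.1, -0.0]
grip_width: 0.0818
grasp_force: 0.0
```

>>> move_arm --moves '[[[0,0,0.04,0,100],[0,0,0.09,0,100],[0,0,0.14,0,100],[0,0,0.19,10,100],[0,0,0.21,20,100]]]'

```text
clock: 9.68
eef_pos: [0.4693, -0.2068, 0.2166]
tool_rot: [0.912, 0.409, -0.015, -0.032]
ft_force: [0.9, -0.2, -0.6]
grip_width: 0.0852
grasp_force: 0.0
```

Run:
```python
from h import *
o=monitor.get_obs();print(o['joint_pos'],o['eef_pos'],o['tool_rot'],R.from_quat(o['tool_rot']).as_matrix().round(3))
```

```text
[-0.42824364  0.32027435  0.14612524  1.46446686  0.02033706  1.86928822] [ 0.46929378 -0.20680955  0.21664135] [ 0.91182878  0.40904241 -0.01473075 -0.03218071] [[ 0.665  0.745 -0.053]
 [ 0.747 -0.663  0.047]
 [-0.001 -0.071 -0.997]]
```

>>> move_arm --moves '[[[0,0,0,10,100],[0,0,0,20,100],[0,0,0,30,100],[0,0,0,40,100],[0,0,0,50,100]]]'

```text
clock: 10.3
eef_pos: [0.4679, -0.206, 0.2129]
tool_rot: [0.653, 0.756, -0.03, -0.024]
ft_force: [-0.3, 0.6, 1.2]
grip_width: 0.0856
grasp_force: 0.0
```

>>> move_arm --moves '[[[0,0,0,10,100],[0,0,0,20,100],[0,0,0,30,100],[0,0,0,40,100],[0,0,0,50,100]]]'

```text
clock: 10.92
eef_pos: [0.4678, -0.206, 0.2129]
tool_rot: [0.273, 0.961, -0.037, -0.009]
ft_force: [-0.6, 0.0, -0.6]
grip_width: 0.0853
grasp_force: 0.0
```

>>> move_arm --moves '[[[0,0,0,10,100],[0,0,0,20,100],[0,0,0,30,100],[0,0,0,40,100],[0,0,0,50,100]]]'

```text
clock: 11.55
eef_pos: [0.4678, -0.206, 0.2129]
tool_rot: [-0.159, 0.987, -0.037, 0.007]
ft_force: [0.0, 0.7, -1.0]
grip_width: 0.0856
grasp_force: 0.0
```

>>> move_arm --moves '[[[0,0,0,10,100],[0,0,0,20,100],[0,0,0,30,100],[0,0,0,40,100],[0,0,0,50,100]]]'

```text
clock: 12.18
eef_pos: [0.4677, -0.206, 0.213]
tool_rot: [-0.561, 0.827, -0.031, 0.022]
ft_force: [-0.1, -0.0, 0.6]
grip_width: 0.0856
grasp_force: 0.0
```

>>> move_arm --moves '[[[0,0,0,10,100],[0,0,0,20,100],[0,0,0,30,100],[0,0,0,40,100],[0,0,0,50,100]]]'

```text
clock: 12.8
eef_pos: [0.4677, -0.206, 0.213]
tool_rot: [0.858, -0.512, 0.018, -0.033]
ft_force: [0.2, -0.0, 0.0]
grip_width: 0.0855
grasp_force: 0.0
```

>>> move_arm --moves '[[[0,0,0,10,100],[0,0,0,20,100],[0,0,0,30,100],[0,0,0,40,100],[0,0,0,45,100]]]'

```text
clock: 13.42
eef_pos: [0.4831, -0.1663, 0.2127]
tool_rot: [0.984, -0.179, 0.002, -0.02]
ft_force: [0.7, 1.3, -0.9]
grip_width: 0.0856
grasp_force: 0.0
```

Run:
```python
from h import *
o=monitor.get_obs();print(o['joint_pos'],o['eef_pos'],o['tool_rot'],R.from_quat(o['tool_rot']).as_matrix().round(3))
```

```text
[-0.35796268  0.26136994  0.057438    1.37055509  0.04070418 -3.14030948] [ 0.48313777 -0.16630715  0.21269131] [ 0.98369898 -0.17865823  0.00179442 -0.02035517] [[ 0.936 -0.351  0.011]
 [-0.352 -0.935  0.039]
 [-0.004 -0.041 -0.999]]
```

>>> move_arm --moves '[[[0,0,0,10,100],[0,0,0,10,100]]]'

```text
clock: 13.68
eef_pos: [0.4945, -0.1208, 0.2128]
tool_rot: [0.993, -0.122, -0.002, -0.003]
ft_force: [0.6, -0.3, -0.2]
grip_width: 0.0852
grasp_force: 0.0
```

Run:
```python
from h import *
o=monitor.get_obs();print(o['joint_pos'],o['eef_pos'],o['tool_rot'],R.from_quat(o['tool_rot']).as_matrix().round(3))
```

```text
[-0.24311056  0.25872351  0.05478992  1.37166434  0.0054167  -3.14060582] [ 0.49450124 -0.12079143  0.21275827] [ 0.99255401 -0.12175158 -0.00205614 -0.00297845] [[ 0.97  -0.242 -0.003]
 [-0.242 -0.97   0.006]
 [-0.005 -0.005 -1.   ]]
```

The lean is down to 0.4°. I'll turn back to the half-turned grasp and look at the carrier.

>>> move_arm --moves '[[[-0.005,-0.02,0,-10,100],[-0.01,-0.04,0,-20,100],[-0.015,-0.06,0,-30,100],[-0.02,-0.08,0,-40,100],[-0.025,-0.088,0,-50,100]]]'

```text
clock: 14.3
eef_pos: [0.4682, -0.2135, 0.2127]
tool_rot: [0.844, -0.536, -0.001, -0.003]
ft_force: [-1.0, 0.1, -0.4]
grip_width: 0.0856
grasp_force: 0.0
```

>>> move_arm --moves '[[[0,0,0,-10,100],[0,0,0,-20,100],[0,0,0,-30,100],[0,0,0,-40,100],[0,0,0,-50,100]]]'

```text
clock: 14.92
eef_pos: [0.4684, -0.2124, 0.2128]
tool_rot: [-0.539, 0.842, -0.001, 0.003]
ft_force: [-0.0, 0.0, -0.1]
grip_width: 0.0852
grasp_force: 0.0
```

>>> move_arm --moves '[[[0,0,0,-10,100],[0,0,0,-20,100],[0,0,0,-30,100],[0,0,0,-38,100],[0,0,0,-38,100]]]'

```text
clock: 15.55
eef_pos: [0.4685, -0.2123, 0.2128]
tool_rot: [-0.239, 0.971, -0.002, 0.003]
ft_force: [0.9, -0.1, 0.1]
grip_width: 0.0855
grasp_force: 0.0
```

Run:
```python
from h import *
c=snap('wrist');save(c,'w4.pkl');o=monitor.get_obs();print(o['joint_pos'],o['eef_pos'],o['tool_rot'])
cv2.imwrite('pics/w4.png',cv2.resize(c['color'][:,:,::-1],(800,600),interpolation=cv2.INTER_CUBIC))
```

```text
[-4.25577521e-01  2.59625432e-01  5.61284348e-02  1.36079948e+00
  4.90512901e-04 -9.10258547e-01] [ 0.46858069 -0.21221906  0.21281163] [-0.2399749   0.97077362 -0.00182029  0.00270345]
```

View pics/w4.png

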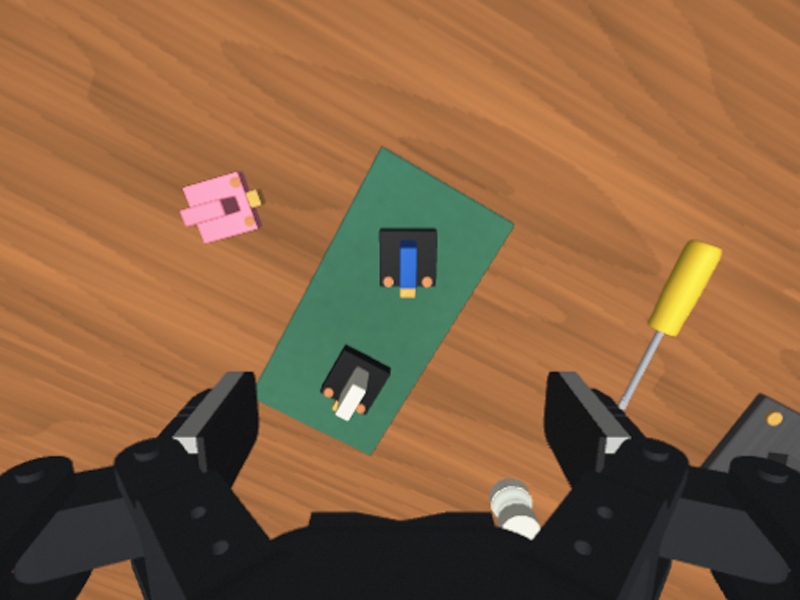

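The view shows the blue carrier upright and aligned on the mat (base 380–437, 229–287; key at (408,293)). The white carrier at (355,382) is undisturbed.

Run:
```python
from h import *
c=load('w4.pkl');s=.64;e=monitor.get_obs()['eef_pos']
for z,u,v in((.02,408.5,258),(.02,408.5,293),(.054,408.5,250)): print(hit(c,u*s,v*s,z),hit(c,u*s,v*s,z)-e)
a,b=hit(c,380*s,229*s,.02),hit(c,437*s,229*s,.02);print(np.linalg.norm(a-b),np.degrees(np.arctan2(b[1]-a[1],b[0]-a[0])))
# fit stage from w3
from scipy.optimize import least_squares
for f,obs in(('w3.pkl',[(42.5,40,10,167,41),(42.5,-40,10,328,58),(-42.5,-40,10,332,207),(-42.5,40,10,200,192),(23.5,23.5,10,208,95),(23.5,-23.5,10,295,104),(-23.5,-23.5,10,301,182),(-23.5,23.5,10,222,176),(33,7.5,10,235,81),(33,-7.5,10,263,84)]),):
    c=load(f)
    def res(p):
        Q=R.from_euler('z',p[2])*R.from_euler('y',-30,degrees=True)
        return np.concatenate([proj(c,Q.apply(np.array(o[:3])/1e3)+[p[0],p[1],.08])/s-o[3:] for o in obs])
    q=least_squares(res,[.51,.18,0],loss='soft_l1');print(q.x[:2],np.degrees(q.x[2]),res(q.x).round(1))
```

```text
[ 0.47022789 -0.20552473  0.02      ] [ 0.00164719  0.00669433 -0.19281163]
[ 0.49495296 -0.19237481  0.02      ] [ 0.02637227  0.01984424 -0.19281163]
[ 0.4593488  -0.21171918  0.054     ] [-0.0092319   0.00049988 -0.15881163]
0.0431953837480937 117.78530870079405
[0.51101555 0.17815716] -0.37881362222292436 [ 1.   9.9 -4.4 14.  -2.6  3.5  5.5  0.8  0.2 -2.2 -0.3  0.7  0.4 -1.1
  3.2 -5.8 -0.6 -2.2 -0.3 -1.4]
```

>>> move_arm --moves '[[[0.0015,0.0065,-0.06,0,100],[0.0015,0.0065,-0.12,0,100],[0.0015,0.0065,-0.175,0,100],[0.0015,0.0065,-0.205,0,100],[0.0015,0.0065,-0.214,0,100]]]'

```text
clock: 16.23
eef_pos: [0.4685, -0.2046, -0.0033]
tool_rot: [-0.24, 0.971, -0.0, 0.001]
ft_force: [0.4, -0.7, -0.1]
grip_width: 0.0854
grasp_force: 0.0
```

>>> move_arm --moves '[[[0,0,0,0,100],[0,0,0,0,0],[0,0,0,0,0],[0,0,0,0,0],[0,0,0,0,0]]]'

```text
clock: 16.85
eef_pos: [0.4707, -0.2053, -0.0007]
tool_rot: [-0.239, 0.971, -0.002, 0.003]
ft_force: [0.2, -0.6, -0.8]
grip_width: 0.0122
grasp_force: 0.1
```

>>> move_arm --moves '[[[0,0,0,0,0],[0,0,0.04,0,0],[0,0,0.09,0,0],[0,0,0.14,0,0],[0,0,0.19,0,0]]]'

```text
clock: 17.48
eef_pos: [0.4699, -0.2049, 0.19]
tool_rot: [-0.239, 0.971, -0.002, 0.002]
ft_force: [1.7, -0.4, -0.6]
grip_width: 0.0112
grasp_force: 59.1
```

The carrier is held with the hand turned round. Carrying it to above the stage.

>>> move_arm --moves '[[[0.005,0.05,0,-7,0],[0.01,0.105,0,-14,0],[0.015,0.16,0,-21,0],[0.02,0.215,0,-28,0],[0.025,0.27,0,-28,0]]]'

```text
clock: 18.1
eef_pos: [0.4951, 0.0665, 0.1885]
tool_rot: [0.003, 1.0, -0.003, 0.002]
ft_force: [0.8, 0.6, -1.0]
grip_width: 0.0109
grasp_force: 59.1
```

>>> move_arm --moves '[[[0.005,0.05,0,0,0],[0.01,0.1,-0.01,0,0],[0.013,0.112,-0.03,0,0],[0.013,0.112,-0.03,0,0]]]'

```text
clock: 18.6
eef_pos: [0.5067, 0.1773, 0.1566]
tool_rot: [0.001, 1.0, -0.003, -0.0]
ft_force: [0.3, -0.7, -1.4]
grip_width: 0.0114
grasp_force: 59.1
```

Run:
```python
from h import *
c=snap('wrist');save(c,'w5.pkl');o=monitor.get_obs();print(o['joint_pos'],o['eef_pos'],R.from_quat(o['tool_rot']).as_matrix().round(3))
cv2.imwrite('pics/w5.png',cv2.resize(c['color'][:,:,::-1],(800,600),interpolation=cv2.INTER_CUBIC))
```

```text
[ 0.33905881  0.3373948   0.01870061  1.25275165 -0.00641975  0.34321138] [0.50733763 0.17666695 0.15775588] [[-1.     0.004  0.002]
 [ 0.004  1.    -0.006]
 [-0.002 -0.006 -1.   ]]
```

View pics/w5.png

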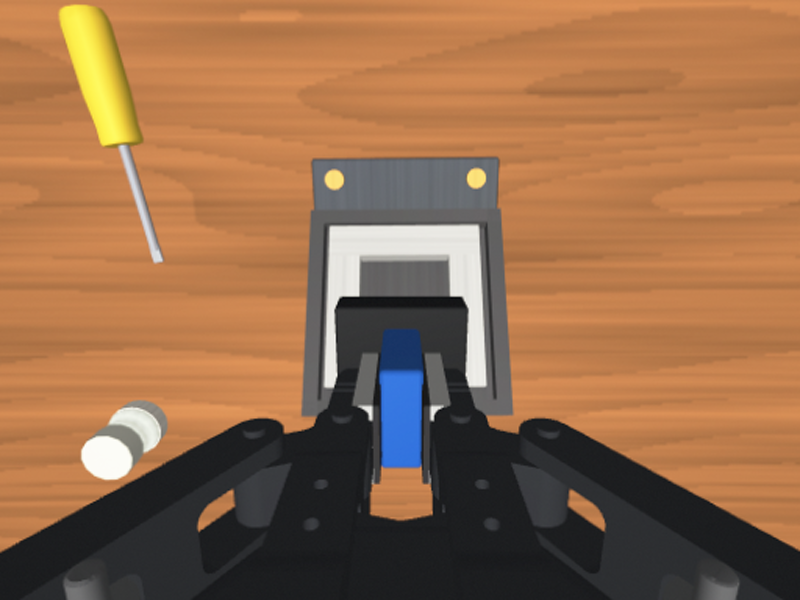

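The view shows the carrier centred at u=401, square with the pocket. The pocket's downhill rim runs from (360,257) to (449,257).

Run:
```python
from h import *
c=load('w5.pkl');s=.64;e=monitor.get_obs()['eef_pos']
for u in(360,449):print(hit(c,u*s,257*s,.077),end=' ')
for u,v in((328,224),(479,223)):print(hit(c,u*s,v*s,.0675),end=' ')
for u in(335,467): print(hit(c,u*s,304*s,e[2]+.0067+.014))
```

```text
[0.48756312 0.15542339 0.077     ] [0.48759978 0.20267936 0.077     ] [0.47127417 0.13766983 0.0675    ] [0.47084003 0.2192797  0.0675    ] [0.48334062 0.1563634  0.17845588]
[0.48334188 0.19929987 0.17845588]
```

>>> move_arm --moves '[[[0.003,0.001,-0.02,0,0],[0.003,0.001,-0.04,0,0],[0.003,0.001,-0.05,0,0],[0.003,0.001,-0.05,0,0]]]'

```text
clock: 19.15
eef_pos: [0.5112, 0.1769, 0.1088]
tool_rot: [0.003, 1.0, -0.003, 0.002]
ft_force: [-0.7, 0.5, -0.2]
grip_width: 0.0111
grasp_force: 59.1
```

>>> move_arm --moves '[[[0,0,-0.002,0,0],[0,0,-0.004,0,0],[0,0,-0.004,0,0]]]'

```text
clock: 19.52
eef_pos: [0.5115, 0.1779, 0.105]
tool_rot: [0.002, 1.0, -0.002, 0.002]
ft_force: [1.2, -0.0, -1.4]
grip_width: 0.0107
grasp_force: 59.1
```

>>> move_arm --moves '[[[0,0,-0.002,0,0],[0,0,-0.004,0,0],[0,0,-0.004,0,0]]]'

```text
clock: 19.9
eef_pos: [0.5119, 0.178, 0.1019]
tool_rot: [0.003, 1.0, -0.002, 0.003]
ft_force: [-1.7, -0.8, 5.7]
grip_width: 0.011
grasp_force: 60.2
```

>>> move_arm --moves '[[[-0.001,0,-0.002,0,0],[-0.003,0,-0.004,0,0],[-0.003,0,-0.004,0,0]]]'

```text
clock: 20.27
eef_pos: [0.5115, 0.1784, 0.1008]
tool_rot: [0.003, 1.0, -0.002, 0.006]
ft_force: [-1.9, -2.2, 15.5]
grip_width: 0.011
grasp_force: 61.7
```

>>> move_arm --moves '[[[-0.002,0,-0.002,0,0],[-0.003,0,-0.003,0,0],[-0.003,0,-0.003,0,0]]]'

```text
clock: 20.65
eef_pos: [0.5105, 0.1788, 0.0996]
tool_rot: [0.003, 1.0, -0.001, 0.009]
ft_force: [-1.2, -2.9, 20.4]
grip_width: 0.0109
grasp_force: 62.5
```

>>> move_arm --moves '[[[-0.001,0,-0.002,0,0],[-0.002,0,-0.003,0,0],[-0.002,0,-0.003,0,0]]]'

```text
clock: 21.02
eef_pos: [0.5068, 0.1788, 0.0957]
tool_rot: [0.003, 1.0, -0.001, 0.007]
ft_force: [-3.8, -1.1, 19.7]
grip_width: 0.0109
grasp_force: 64.1
```

>>> move_arm --moves '[[[-0.001,0,-0.002,0,0],[-0.002,0,-0.003,0,0],[-0.002,0,-0.003,0,0]]]'

```text
clock: 21.4
eef_pos: [0.5043, 0.1788, 0.0925]
tool_rot: [0.003, 1.0, -0.001, 0.006]
ft_force: [-4.6, -2.3, 20.1]
grip_width: 0.0111
grasp_force: 65.7
```

>>> move_arm --moves '[[[-0.001,0,-0.0015,0,0],[-0.002,0,-0.003,0,0],[-0.003,0,-0.0045,0,0],[-0.003,0,-0.0045,0,0]]]'

```text
clock: 21.9
eef_pos: [0.5009, 0.1788, 0.0875]
tool_rot: [0.003, 1.0, -0.001, 0.006]
ft_force: [-5.4, -1.5, 17.3]
grip_width: 0.011
grasp_force: 68.0
```

>>> move_arm --moves '[[[-0.001,0,-0.0015,0,0],[-0.0015,0,-0.003,0,0],[-0.002,0,-0.004,0,0],[-0.002,0,-0.004,0,0]]]'

```text
clock: 22.4
eef_pos: [0.4989, 0.1787, 0.0837]
tool_rot: [0.003, 1.0, -0.001, 0.006]
ft_force: [-5.4, -1.0, 18.5]
grip_width: 0.0107
grasp_force: 70.2
```

>>> move_arm --moves '[[[-0.001,0,-0.0015,0,0],[-0.0015,0,-0.003,0,0],[-0.0015,0,-0.003,0,0]]]'

```text
clock: 22.78
eef_pos: [0.4973, 0.1787, 0.0804]
tool_rot: [0.003, 1.0, -0.001, 0.006]
ft_force: [-4.2, -1.1, 17.8]
grip_width: 0.0108
grasp_force: 71.7
```

>>> move_arm --moves '[[[-0.001,0,-0.001,0,0],[-0.001,0,-0.002,0,0],[-0.001,0,-0.002,0,0]]]'

```text
clock: 23.15
eef_pos: [0.4971, 0.1787, 0.0794]
tool_rot: [0.003, 1.0, -0.001, 0.007]
ft_force: [-6.1, -1.8, 21.0]
grip_width: 0.0111
grasp_force: 72.9
```

>>> move_arm --moves '[[[-0.001,0,-0.0006,0,0],[-0.002,0,-0.0012,0,0],[-0.002,0,-0.0012,0,0]]]'

```text
clock: 23.52
eef_pos: [0.4966, 0.1789, 0.0788]
tool_rot: [0.003, 1.0, -0.001, 0.008]
ft_force: [-3.7, -2.7, 23.6]
grip_width: 0.0113
grasp_force: 72.9
```

>>> move_arm --moves '[[[-0.001,0,-0.0006,0,0],[-0.002,0,-0.0012,0,0],[-0.002,0,-0.0012,0,0]]]'

```text
clock: 23.9
eef_pos: [0.4946, 0.1794, 0.0774]
tool_rot: [0.002, 1.0, -0.001, 0.008]
ft_force: [-3.1, -0.2, 22.1]
grip_width: 0.0109
grasp_force: 73.0
```

>>> move_arm --moves '[[[-0.001,0,-0.0006,0,0],[-0.002,0,-0.0012,0,0],[-0.002,0,-0.0012,0,0]]]'

```text
clock: 24.28
eef_pos: [0.4929, 0.1796, 0.0762]
tool_rot: [0.002, 1.0, -0.0, 0.008]
ft_force: [-3.2, -0.7, 20.7]
grip_width: 0.0111
grasp_force: 73.1
```

>>> move_arm --moves '[[[-0.001,0,-0.0006,0,0],[-0.002,0,-0.0012,0,0],[-0.002,0,-0.0012,0,0]]]'

```text
clock: 24.65
eef_pos: [0.4909, 0.1797, 0.0747]
tool_rot: [0.002, 1.0, -0.0, 0.008]
ft_force: [-1.6, -1.1, 19.0]
grip_width: 0.0112
grasp_force: 73.1
```

>>> move_arm --moves '[[[-0.001,0,-0.0006,0,0],[-0.002,0,-0.0012,0,0],[-0.002,0,-0.0012,0,0]]]'

```text
clock: 25.02
eef_pos: [0.4881, 0.179, 0.0707]
tool_rot: [0.003, 1.0, -0.001, 0.007]
ft_force: [6.4, 0.2, 5.9]
grip_width: 0.0107
grasp_force: 71.0
```

Run:
```python
from h import *
c=snap('wrist');save(c,'w6.pkl');t=snap('top');save(t,'t6.pkl');q=snap('scene');save(q,'s6.pkl')
o=monitor.get_obs();print(o['eef_pos'],o['ft_force'],o['ft_torque'],R.from_quat(o['tool_rot']).as_matrix().round(3))
q=q['color'][100:200,240:360,::-1];w=c['color'][90:390,150:365,::-1]
a=cv2.resize(w,(400,558),interpolation=cv2.INTER_CUBIC);b=cv2.resize(q,(400,333),interpolation=cv2.INTER_CUBIC)
im=np.zeros((558,800,3),np.uint8);im[:,:400]=a;im[:333,400:]=b;cv2.imwrite('pics/m6.png',im)
```

```text
[0.48820206 0.17894558 0.07043291] [5.51637641 1.4474171  6.34533555] [ 0.13138683 -1.38696076  0.07863426] [[-1.     0.005  0.013]
 [ 0.005  1.    -0.003]
 [-0.013 -0.003 -1.   ]]
```

It has started to drop: the vertical force fell and the downhill wall now pushes back. I'll ease uphill and press down.

>>> move_arm --moves '[[[0.001,0,-0.001,0,0],[0.001,0,-0.002,0,0],[0.001,0,-0.002,0,0]]]'

```text
clock: 25.55
eef_pos: [0.4894, 0.1788, 0.0683]
tool_rot: [0.003, 1.0, -0.002, 0.007]
ft_force: [6.9, 0.6, 4.5]
grip_width: 0.0109
grasp_force: 71.0
```

>>> move_arm --moves '[[[0.0005,0,-0.001,0,0],[0.0005,0,-0.002,0,0],[0.0005,0,-0.002,0,0]]]'

```text
clock: 25.92
eef_pos: [0.4905, 0.1788, 0.0666]
tool_rot: [0.003, 1.0, -0.002, 0.007]
ft_force: [7.5, 0.0, 5.6]
grip_width: 0.0111
grasp_force: 71.1
```

>>> move_arm --moves '[[[0.0005,0,-0.001,0,0],[0.0005,0,-0.002,0,0],[0.0005,0,-0.002,0,0]]]'

```text
clock: 26.3
eef_pos: [0.4915, 0.1789, 0.0649]
tool_rot: [0.003, 1.0, -0.001, 0.008]
ft_force: [7.0, 0.6, 6.8]
grip_width: 0.0108
grasp_force: 71.2
```

>>> move_arm --moves '[[[0,0,-0.001,0,0],[0,0,-0.002,0,0],[0,0,-0.002,0,0]]]'

```text
clock: 26.68
eef_pos: [0.4917, 0.1789, 0.0644]
tool_rot: [0.003, 1.0, -0.001, 0.008]
ft_force: [4.7, -0.5, 15.5]
grip_width: 0.011
grasp_force: 72.5
```

>>> move_arm --moves '[[[0,0,-0.001,0,0],[0,0,-0.002,0,0],[0,0,-0.002,0,0]]]'

```text
clock: 27.05
eef_pos: [0.4918, 0.1789, 0.0642]
tool_rot: [0.003, 1.0, -0.001, 0.009]
ft_force: [-0.3, -2.9, 27.0]
grip_width: 0.0112
grasp_force: 74.2
```

>>> move_arm --moves '[[[0,0,0.003,0,0],[0,0,0.003,0,30],[0,0,0.003,0,30],[0,0,0.003,0,30]]]'

```text
clock: 27.55
eef_pos: [0.4846, 0.1775, 0.0602]
tool_rot: [0.003, 1.0, -0.003, 0.001]
ft_force: [0.1, -0.1, 0.6]
grip_width: 0.0256
grasp_force: 0.0
```

>>> move_arm --moves '[[[0,0,0.02,0,30],[0,0,0.06,0,30],[-0.01,0,0.1,0,30],[-0.03,0,0.12,0,30],[-0.03,0,0.12,0,30]]]'

```text
clock: 28.18
eef_pos: [0.4558, 0.1782, 0.1826]
tool_rot: [0.002, 1.0, -0.002, 0.003]
ft_force: [0.5, 0.5, -0.6]
grip_width: 0.0257
grasp_force: 0.0
```

Run:
```python
from h import *
c=snap('wrist');save(c,'w7.pkl');t=snap('top');save(t,'t7.pkl');q=snap('scene');save(q,'s7.pkl')
o=monitor.get_obs();print(o['eef_pos'],o['ft_force'],o['grip_width'])
w=c['color'][90:330,150:350,::-1];q=q['color'][110:190,260:340,::-1];t=t['color'][205:295,100:180,::-1]
a=cv2.resize(w,(460,552),interpolation=cv2.INTER_CUBIC);b=cv2.resize(q,(300,300),interpolation=cv2.INTER_CUBIC);d=cv2.resize(t,(260,292),interpolation=cv2.INTER_CUBIC)
im=np.zeros((600,800,3),np.uint8);im[:552,:460]=a;im[:300,470:770]=b;im[305:597,470:730]=d;cv2.imwrite('pics/m7.png',im)
```

```text
[0.45559448 0.17762913 0.18003093] [0.63824366 0.0781126  0.7505446 ] 0.02555598932057364
```

View pics/m7.png

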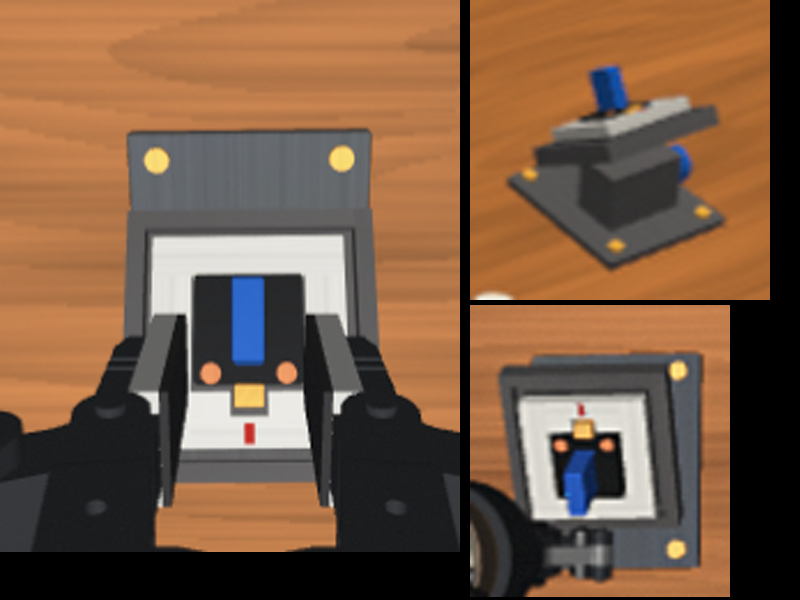

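The last picture shows the carrier in the pocket, with the key in the slot below the red mark at (249,433) and the base square. The ratio of base to plate scale fits 4 mm proud, so it is seated and released. Handing in.

```bash
python3 -c "
from workcell import job; print(job.job_done())"
```

```text
the job is handed in; nothing more can be done
None
```

The blue carrier is in the pocket of the left-hand stage, released, with its key in the uphill slot; the last pictures show it square and about 4 mm proud, and the job is handed in (no verdict was returned).

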